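# Centre-mark both ends of a steel strap at the lever press

### The arm

A 6-joint arm with a two-finger parallel gripper is mounted at the origin on the work surface. World frame = base frame: x ahead of the robot, y to its left, z up, the work surface at z = 0. Lengths are in m, angles in degrees, forces in N, time in s.
With the tool pointing down it reaches from about 0.325 to 0.9 m from the base axis. Payload 6.1 kg.
Tool frame: the origin (TCP) lies on the centre line of the jaws, within the pads' length; the fingertips stand 11 mm ahead of it and the grasp point (between the pads) lies 8 mm behind it; z points along the fingers, y is the line along which they close (so a half turn about z gives the same grasp; the last joint's range is limited). The gripper opens to 85 mm and grips with 20 to 120 N. Pads are 22 mm wide; open, the fingers measure 114 mm over their backs; the gripper's body (76 mm by 85 mm) begins 54 mm behind the grasp point. The pads swing forward as they close: fully open they stand 13 mm farther back than shut.
Start: joints at [-83.6, 12.628, 87.462, -0, 79.91, -7.225], TCP at [0.147, -0.607, 0.242] pointing down, gripper open.
Joint ranges: [-170.65, 170.65], [-52.31, 119.04], [5.05, 147.46], [-71.25, 251.25], [11.57, 151.72], [-153.62, 153.62]. Speed limits (degrees/s): [147.25, 147.25, 172.46, 180, 180, 180].

### API

Orientations are given as [roll, pitch, yaw] about the fixed x, y, z axes, in that order (R = Rz(yaw) Ry(pitch) Rx(roll)).
In Python, from cell import * gives the robot as it stands.
- The arm moves only by the shell command python3 -m inch 'ROWS' [FORCE]. ROWS is JSON, a list that holds one entry, the list of rows, each a list of 5 numbers: the shift along the tool's x, y, z in m, then the turn about the tool's z in degrees, then the opening, from -1 (shut) to 1 (fully open). A call has 1 to 10 rows; each row shifts and turns the commanded pose from where the row before left it, along the tool's axes as they then stand; what a row does not reach is not made up. A row lasts 1/10 s, in which the tool goes at most 50 mm and 8.59 degrees, less where a joint would pass 70% of its speed; a pose out of reach is approached as far as the arm can. A call with a gripper value outside its range is refused whole. The fingers move at their own pace and stop on an object; FORCE is the grip in N (left out, the last holds). Time passes only in rows, so rows that do not move let the fingers close. It gives the time, the measured TCP pose, the force, the opening and the grip force at its end, in the units of the state.
- get_state(): the state, without advancing time (a new reading comes with each control period).
- read_camera(name): name is "scene" or "top"; returns the picture (420x560x3 uint8, red, green, blue); there is no depth.
- camera_info(name): a dict with "camera_matrix" (3x3 intrinsics, pixels), "rvec" (rotation vector, rad) and "tvec" (3), from world to camera coordinates, as OpenCV has them. Camera axes: x right, y down, z forward; pixel columns grow to the right and rows downward; lengths in m; the calibration is good to about 2 mm. A picture is of the moment at which its call begins. camera_info takes no time and is no camera call.
- close_job(): hands the job in; it is judged then, once.
Trained networks look in the newest picture that a camera, given by its name, has taken for a name from the list of things; names that differ only in an ending like _2 or _b are one class to them, and where a whole thing is asked for, a point or a joint stands for the part that bears it (a point fixed in the world has none). Each returns a list of dicts, best first, with "confidence" (0 to 1); they miss things now and then, are a little off and sometimes report something else, mostly with a low value. They report only what shows in the picture. A call takes as long as a camera call. They do not tell look-alikes from the thing itself.
- cut_out(query, camera): "region" (420x560 bool, what is visible of it) and "uv" ([column, row] in pixels, amid what is visible of it).
The state is a dict: "time": time; "qpos": joint angles; "joint_vel": joint speeds; "joint_torque": joint torques, N m; "eef_pos": TCP position; "tool_rot": TCP orientation; "ft_force": force on the tool from outside, world axes, zero at the start; "moment": the same for the moment, N m; "width": finger opening in m; "gripper_force": force on a finger pad.
Only numpy, scipy, OpenCV 4.12 (cv2) and the standard library are available. Lean on these libraries where they do the work, as an engineer would, in place of code of your own. Each camera call takes 0.05 s, during which the arm holds its last target. There are 200 camera calls.

### The job

Centre-mark both ends of the loose steel strap at the green lever press: lay it flat on the press bed with its painted end hard up against the end stop and its long edge against the back fence, bring the punch fully down on it, and let it up again; then turn the strap end for end and mark the plain end the same way. When both ends are marked, lay the strap flat in the tray beside the finished one (set it down, do not drop it), with the press lever back up, and leave the other things on the bench where they are.

Things in the scene. Friction and masses are not known exactly. Their poses are not given: they have to be found in the camera images.
- strap: the loose flat steel bar to be marked, 180 long x 30 wide x 12 thick mm, about 0.5 kg, lying flat on the bench; the last 31 mm of one end is painted yellow. Origin at the centre of its underside, x along its length towards the painted end, y across its width, z up
- painted_end (a point): where the mark belongs at the painted (yellow) end: on the strap's centreline, 15 mm from its end, at half thickness (strap frame x = +75 mm)
- plain_end (a point): the same at the plain end (strap frame x = -75 mm)
- press: the green lever press, fixed to the bench, about 270 mm tall, its open front facing roughly the robot. Origin on the bench right below the punch; x from its front towards its column, y to the left as seen by the robot, z up. The strap lies along y and goes in and out freely from the front (-x). Head: x -34 to 127, y -24 to 24, z 125 to 210 mm; column behind x = 75 mm
- strap_home (a point): where the middle of the strap's underside lies when one end is home against stop and fence: press x = 0, y = 75, z = 50 mm. The bed's top (x -30 to 36, y -45 to 45 mm) and an outboard support block (x -22 to 28, y 115 to 145 mm) are at that height; between them fingers have 20 mm of free depth below the strap
- stop_face (a point): foot of the end stop's face, at bed height: a steel block 32 mm wide and 14 mm high above the bed, its face at press y = -15 mm looking to +y. A strap's end against it has its mark point right below the punch
- fence_face (a point): foot of the back fence's face, at bed height: steel strips 12 mm high above the bed, their faces in one line at press x = 15 mm looking to -x, one on the bed from y = -45 to 35 mm, one on the outboard support from y = 115 to 145 mm. A strap's long edge against both puts it square and its centreline below the punch
- press_ram: the vertical steel ram with the punch at its lower end; origin at the punch tip (8 mm across), at 78 mm above the bench when up, 16 mm above a strap lying on the bed; its top sticks out above the head to 268 mm. It moves straight down as the lever is pushed down, 22 mm per radian
- press_lever (a joint): angle of the press lever in rad: 0 at rest (up), 0.8 at its lower stop; with a strap on the bed the punch meets it at about 0.73, fully down is 0.75 to 0.8. A spring brings lever and punch up again when let go. Pushing the knob down takes about 3 to 8 N, and 10 to 25 N at the end
- lever_knob (a point): centre of the red ball (34 mm across) at the end of the lever, a 14 mm bar at the press's right (press y = -70 mm). It swings in the press's x-z plane about an axis at press x = 18, z = 180 mm, radius 190 mm, at rest 25 degrees above level (x = -154, z = 260), at the lower stop 21 degrees below level (x = -160, z = 112). It can be pushed down from above with closed fingers
- tray: grey open tray fixed to the bench, 230 x 146 x 25 mm outside, walls and floor 4 mm. Origin at the centre of its underside, x along its length. The finished strap lies along it near its -y side (about y = -45 mm); the rest is free
- finished: the finished strap, the same as the other with a dark dot at each end, lying flat in the tray; leave it there. Frame as for the strap
- hammer: hammer with a wooden handle, 270 mm long, lying on the bench right of the press; bystander. Origin under its middle
- screwdriver: screwdriver with a red handle, 190 mm long, lying between robot and press; bystander
- wire_brush: hand brush, 200 mm long, lying right of the press; bystander
- jar: jar with a brass lid, 64 mm across and 85 mm high, standing left of the press's back; bystander. Origin under its middle
- file: flat file with a wooden handle, about 280 mm long, lying near the robot's base; bystander
- goggles: green two-eyed safety goggles, 156 x 48 x 68 mm, at the back of the bench; bystander
Things that resemble listed ones, but are neither listed nor needed, are in the scene too. What is shaped like the strap but blue is not meant.

How it is judged:
By the outcome, as a careful person would: the job done as asked, in the order asked, and still so for the second after the job is handed in, with the robot touching nothing.
It also fails if it takes over 72 s, if anything falls off the work surface, if the arm or the gripper's body presses on something with over 40 N, if the wrist force passes 120 N, or if a joint passes its speed limit or range.

## Working session

There is one attempt and no reset: what is moved stays moved. The work goes in short steps, Python scripts to look and compute and a shell command to move; the robot and the scene stay as the last step left them, time stands still between calls to the robot, and variables do not carry over. Pictures are saved under pics/ and viewed, at most 10 in all, crops included, and the job is handed in when it is done.

```bash
ls; mkdir -p pics
python3 - <<'E'
from cell import *
import cv2,numpy as np
for n in ("scene","top"):
    im=read_camera(n); cv2.imwrite(f"pics/{n}0.png",im[:,:,::-1])
    c=camera_info(n); R=cv2.Rodrigues(np.array(c["rvec"],float))[0]; print(n,np.round(c["camera_matrix"],1).tolist(),"cam pos",-R.T@np.array(c["tvec"]).ravel(), R[2])
print(get_state())
E
```

```text
pics
scene [[528.6, 0.0, 276.8], [0.0, 528.6, 206.0], [0.0, 0.0, 1.0]] cam pos [ 1.36784616 -0.05257051  1.56953983] [-0.53837492  0.00975496 -0.84264897]
top [[481.0, 0.0, 293.3], [0.0, 481.0, 206.7], [0.0, 0.0, 1.0]] cam pos [ 0.27186588 -0.01902804  1.51622823] [ 0.16706452 -0.02241375 -0.98569116]
{'time': 0.1, 'qpos': array([-8.35999875e+01,  1.26706827e+01,  8.75202992e+01,  2.66251184e-04,
        7.99106202e+01, -7.22635902e+00]), 'joint_vel': array([ 0.03883726, -0.07844745, -0.27711312, -0.07463773,  0.07287663,
       -0.0158654 ]), 'joint_torque': array([ 1.60197247e-03, -4.98243856e+01, -3.90547478e+01, -1.01057362e-04,
        5.70567194e-03,  6.83102428e-06]), 'eef_pos': array([ 0.14716662, -0.60687628,  0.241299  ]), 'tool_rot': array([-1.79899238e+02, -1.30404648e-02,  1.36263132e+01]), 'ft_force': array([-0.23183954,  0.58007582, -0.42908287]), 'moment': array([0.01222219, 0.00086295, 0.00666375]), 'gripper_force': 0.0, 'width': 0.08573830001003471}
```

View pics/scene0.png

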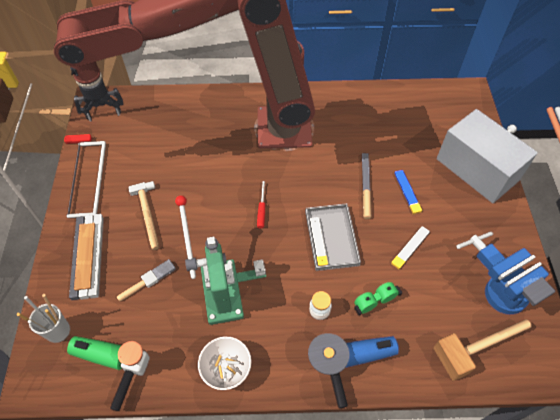

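View pics/top0.png

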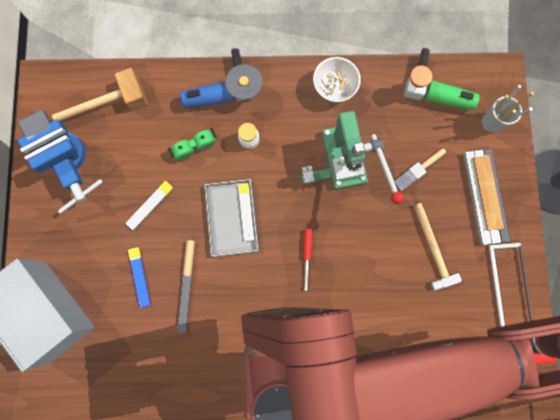

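The scene view shows the loose strap at (410,247), yellow end at (401,261). The press is near (220,280) with its red knob at (181,201), and the tray is at (333,237). The top view shows the strap at (149,205), the knob at (397,198), the support block at (308,174) and the tray at (232,218).

```bash
cat > h.py <<'E'
from cell import *
import cv2,numpy as np
from scipy.optimize import least_squares
C={}
for n in ("scene","top"):
    c=camera_info(n); K=np.array(c["camera_matrix"],float); R=cv2.Rodrigues(np.array(c["rvec"],float))[0]; t=np.array(c["tvec"],float).ravel(); C[n]=(K,R,t)
def proj(n,P):
    K,R,t=C[n]; q=(np.atleast_2d(P)@R.T+t)@K.T; return q[:,:2]/q[:,2:]
def onz(n,uv,z):
    K,R,t=C[n]; d=np.c_[np.atleast_2d(uv),np.ones(len(np.atleast_2d(uv)))]@np.linalg.inv(K).T@R; o=-R.T@t
    return o+d*((z-o[2])/d[:,2])[:,None]
def tri(a,b):
    P=[C[n][0]@np.c_[C[n][1],C[n][2]] for n in ("scene","top")]
    X=cv2.triangulatePoints(P[0],P[1],np.array(a,float).reshape(2,1),np.array(b,float).reshape(2,1)).ravel(); X=X[:3]/X[3]
    return X, [np.linalg.norm(proj(n,X)[0]-u) for n,u in (("scene",a),("top",b))]
E
python3 - <<'E'
from h import *
M={}
for n in ("scene","top"):
    im=read_camera(n)
    for q in ("strap","tray","press","press_ram","lever_knob","press_lever","finished"):
        for i,d in enumerate(cut_out(q,n)[:3]):
            r=d["region"]; 
            print(n,q,i,round(d["confidence"],2),np.round(d["uv"],1),r.sum(),end=" ")
            if r.sum()>30:
                m=cv2.minAreaRect(np.argwhere(r)[:,::-1].astype(np.float32)); print(np.round(m[0],1),np.round(m[1],1),round(m[2],1))
            else: print()
            M[f"{n}_{q}_{i}"]=r
    M["im_"+n]=im
np.savez_compressed("m.npz",**M)
a=M["im_scene"][190:340,150:310]; b=M["im_top"][90:220,280:420]
cv2.imwrite("pics/press.png",np.hstack([cv2.resize(a[:,:,::-1],(400,375),interpolation=2),cv2.resize(b[:,:,::-1],(400,375),interpolation=2)]))
E
```

```text
scene strap 0 0.76 [408.8 196.9] 458 [406.9 192.3] [46.1 11.2] 63.4
scene strap 1 0.74 [407.3 250.3] 483 [409.4 247.9] [10.4 49. ] 41.6
scene tray 0 0.88 [333.3 240.6] 2431 [332.2 237.1] [66.3 45.7] 80.2
scene press 0 0.91 [217.5 275. ] 3647 [219.5 253.3] [137.8  74.8] 67.1
scene press_ram 0 0.61 [210.6 244.3] 137 [212. 244.] [14.1 11.3] 45.0
scene press_ram 1 0.32 [316.8 242.9] 503 [317.7 241.4] [49.2 11. ] 78.7
scene lever_knob 0 0.26 [211.6 245.5] 149 [212.1 245. ] [14.6 12.2] 53.1
scene lever_knob 1 0.18 [316.2 242.9] 450 [317.7 242. ] [48.8 10. ] 78.7
scene press_lever 0 0.85 [190.3 243. ] 479 [186.1 237.4] [82.4 10.7] 80.5
scene finished 0 0.81 [318.5 240.8] 456 [317.9 241.5] [48.8  9.6] 79.6
top strap 0 0.98 [140.7 277.9] 634 [139.2 277. ] [58.9 11.3] 79.6
top strap 1 0.69 [150.9 201.5] 599 [149.3 204.8] [10.3 58.6] 43.3
top tray 0 0.85 [226.9 220.2] 2812 [230.6 217.5] [73.4 48.2] 83.8
top press 0 0.62 [348.3 158.8] 3510 [359.9 154. ] [106.6  80.4] 13.4
top lever_knob 0 0.81 [384.9 166.8] 443 [386.2 168.9] [72.1 11.6] 69.7
top press_lever 0 0.81 [387.5 164.1] 515 [386.3 168.9] [72.8 12.6] 69.1
top finished 0 0.96 [245.5 212.2] 554 [246.4 211.9] [56.4 10.6] 83.7
```

View pics/press.png

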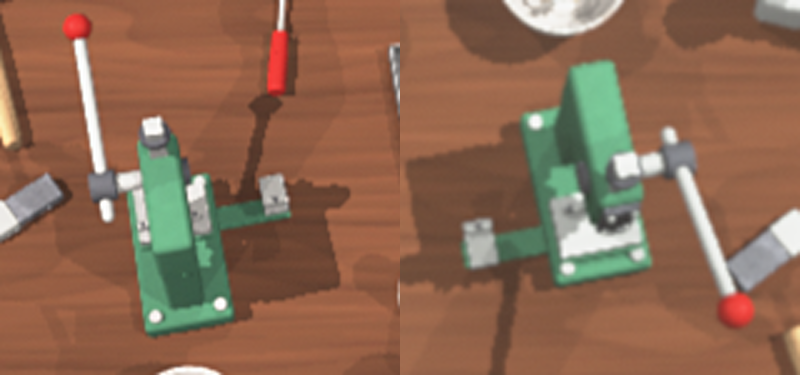

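```bash
cat >> h.py <<'E'
def redc(im,box):
    x0,y0,x1,y1=box; a=im[y0:y1,x0:x1].astype(int); m=(a[:,:,0]>120)&(a[:,:,1]<70)&(a[:,:,2]<70)
    p=np.argwhere(m)[:,::-1]+[x0,y0]; r=(p.max(0)+p.min(0))/2; return r
def T(p,P):
    x,y,a=p; c,s=np.cos(a),np.sin(a); P=np.atleast_2d(P); return np.c_[x+c*P[:,0]-s*P[:,1],y+s*P[:,0]+c*P[:,1],P[:,2]]
E
python3 - <<'E'
from h import *
m=np.load("m.npz"); S,Tp=m["im_scene"],m["im_top"]
ks=redc(S,(170,190,192,212)); kt=redc(Tp,(385,186,410,210)); K,e=tri(ks,kt); print("knob",K,e,ks,kt)
sc=lambda x,y:[x/2.5+150,y/2.5+190]
tp=lambda x,y:[(x-400)/2.857+280,y/2.885+90]
print("ramtop",tri(sc(154,127),tp(626,167)))
B=tri(sc(220,304),tp(535,122)); print("bolt",B)
z=B[0][2]
fl=onz("top",tp(567,268),z)[0]; fr=onz("top",tp(638,255),z)[0]; bl=onz("top",tp(535,122),z)[0]; br=onz("scene",sc(155,317),z)[0];bls=onz("scene",sc(220,304),z)[0]
print(fl,fr,bl,bls,br,"yaw",np.degrees([np.arctan2(*(bl-fl)[[1,0]]),np.arctan2(*(br-fr)[[1,0]]),np.arctan2(-(fl-fr)[0],(fl-fr)[1]),np.arctan2(-(bls-br)[0],(bls-br)[1])]))
print("support", tri(sc(273,196),tp(480,244)))
# fit pose from knob + ramtop
obs=[("scene",ks,[-.154,-.07,.26]),("top",kt,[-.154,-.07,.26]),("scene",sc(154,127),[0,0,.268]),("top",tp(626,167),[0,0,.268])]
f=lambda p:np.concatenate([proj(n,T(p,P))[0]-u for n,u,P in obs])
s=least_squares(f,[.7,-.15,0]); p=s.x; print("press",p[:2],np.degrees(p[2]),np.round(s.fun,1))
# strap, both views, colour
for n in("scene","top"):
    r=m[f"{n}_strap_1"]; q=np.argwhere(r)[:,::-1].astype(float)
    P=onz(n,q,.010)[:,:2]; R=cv2.minAreaRect(P.astype(np.float32)); print(n,"strap",R)
    im=m["im_"+n].astype(int); yel=r&(im[:,:,2]<100); py=onz(n,np.argwhere(yel)[:,::-1],.012)[:,:2]
    d=py.mean(0)-P.mean(0); print("  mean",P.mean(0),"yelldir",np.degrees(np.arctan2(d[1],d[0])),np.linalg.norm(d))
    r=m[f"{n}_tray_0"]; P=onz(n,np.argwhere(r)[:,::-1],.022)[:,:2]; print(n,"tray",cv2.minAreaRect(P.astype(np.float32)))
    r=m[f"{n}_finished_0"]; P=onz(n,np.argwhere(r)[:,::-1],.014)[:,:2]; print(n,"fin",cv2.minAreaRect(P.astype(np.float32)))
u=[m[f"{n}_strap_1"] for n in("scene","top")]
print(tri(*[np.argwhere(x)[:,::-1].mean(0) for x in u]),tri(*[np.argwhere(m[f"{n}_tray_0"])[:,::-1].mean(0) for n in("scene","top")]))
# overlay
out=[]
boxes=[[(-.03,-.045,.05),(.036,-.045,.05),(.036,.045,.05),(-.03,.045,.05)],[(-.022,.115,.05),(.028,.115,.05),(.028,.145,.05),(-.022,.145,.05)],[(-.034,-.024,.21),(.127,-.024,.21),(.127,.024,.21),(-.034,.024,.21)]]
for n,im,(x0,y0,x1,y1) in(("scene",S,(150,190,310,340)),("top",Tp,(280,90,420,220))):
    k=2.5*160/(x1-x0); a=cv2.resize(im[y0:y1,x0:x1,::-1],None,fx=k,fy=k,interpolation=2)
    for b in boxes: cv2.polylines(a,[((proj(n,T(p,b))-[x0-.5,y0-.5])*k).astype(int)],True,(255,0,255),1)
    out.append(a[:370])
cv2.imwrite("pics/ov.png",np.hstack(out))
E
```

```text
knob [ 0.50464142 -0.32148738  0.2619649 ] [np.float64(0.47050405511427756), np.float64(0.6263096415391095)] [181.  200.5] [396.5 197. ]
ramtop (array([ 0.64249624, -0.22679998,  0.26084589]), [np.float64(0.9281663556783157), np.float64(1.1628226763523428)])
bolt (array([ 0.76471691, -0.16564675,  0.03004643]), [np.float64(0.7171812281832708), np.float64(0.8232043888211471)])
[ 0.59710768 -0.1976266   0.03004643] [ 0.61005771 -0.27727026  0.03004643] [ 0.76465606 -0.16830373  0.03004643] [ 0.76490421 -0.16344926  0.03004643] [ 0.77940642 -0.24251742  0.03004643] yaw [ 9.92688015 11.59692843  9.23545469 10.39332779]
support (array([ 0.62430632, -0.09908   ,  0.038041  ]), [np.float64(0.6295067571623452), np.float64(0.770360648662164)])
press [ 0.64323093 -0.22610786] 10.224508076473391 [-0.6  0.2 -0.5  0.3 -1.  -1.1 -1.  -1. ]
scene strap ((0.5481420755386353, 0.40369701385498047), (0.03399170562624931, 0.18769676983356476), 45.596744537353516)
  mean [0.55008956 0.40160745] yelldir -43.331893870756865 0.07020650974921581
scene tray ((0.5040194988250732, 0.14681316912174225), (0.2462398260831833, 0.1532270610332489), 5.273225784301758)
scene fin ((0.5165196657180786, 0.0989435613155365), (0.1825602501630783, 0.03298381343483925), 5.07613468170166)
top strap ((0.5439170002937317, 0.40163934230804443), (0.03321769833564758, 0.18189993500709534), 47.56301498413086)
  mean [0.54305502 0.4024231 ] yelldir -43.19244498939434 0.07651856286869098
top tray ((0.4969337582588196, 0.14417755603790283), (0.23198208212852478, 0.14964768290519714), 5.443309307098389)
top fin ((0.5141077041625977, 0.09529805183410645), (0.18065786361694336, 0.03354661539196968), 5.831239223480225)
(array([ 0.54477593,  0.40494061, -0.00085885]), [np.float64(0.17381085271651647), np.float64(0.21723336675479707)]) (array([ 0.4942657 ,  0.15698265, -0.00172816]), [np.float64(0.2944276654137437), np.float64(0.37879564361375895)])
```

View pics/ov.png

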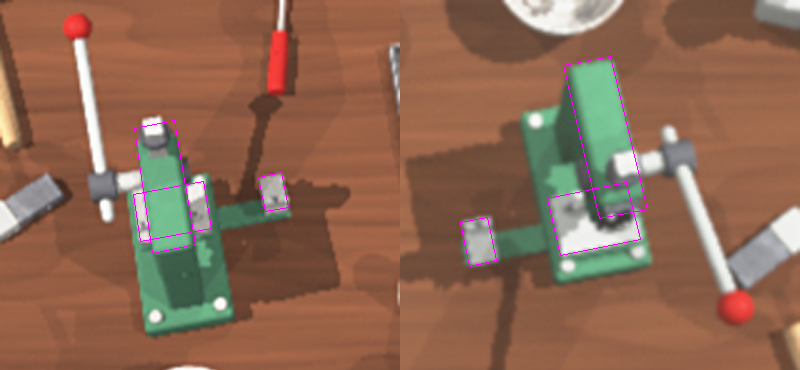

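The overlay fits: the press is at (0.643,-0.226) with yaw about 10.2°, and the projected bed, support block and head match the picture. The strap is at about (0.545,0.402) with yaw -43.4°. The tray is at (0.497,0.146) with yaw 5.4°.

```bash
cat >> h.py <<'E'
PRESS=(.643,-.226,np.radians(10.2))
def plan(tgt,yaw,n,start=None):
    """print per-row tool-frame shifts (mm) and turn (deg) for a straight move in n rows"""
    if start is None:
        s=get_state(); p0=s["eef_pos"]; y0=s["tool_rot"][2]
    else: p0,y0=np.array(start[:3]),start[3]
    d=np.array(tgt)-p0; dy=(yaw-y0+180)%360-180; w=y0; print(f"from {np.round(p0,4)} yaw {y0:.1f}; d {np.round(d*1e3,1)} turn {-dy:.1f}")
    for i in range(n):
        a=np.radians(w); x=d/n*1e3
        print([round(float(v),1) for v in (np.cos(a)*x[0]+np.sin(a)*x[1],np.sin(a)*x[0]-np.cos(a)*x[1],-x[2],-dy/n)]); w+=dy/n
E
python3 -c "
from h import *
plan([.545,.402,.13],136.6,24)
print(T(PRESS,[[0,.075,.05],[-.154,-.07,.26]]))"
```

```text
from [ 0.1472 -0.6074  0.2423] yaw 13.6; d [ 397.8 1009.4 -112.3] turn -123.0
[26.0, -37.0, 4.7, -5.1]
[29.2, -34.5, 4.7, -5.1]
[32.2, -31.8, 4.7, -5.1]
[34.9, -28.8, 4.7, -5.1]
[37.3, -25.5, 4.7, -5.1]
[39.4, -22.1, 4.7, -5.1]
[41.3, -18.5, 4.7, -5.1]
[42.7, -14.7, 4.7, -5.1]
[43.9, -10.8, 4.7, -5.1]
[44.7, -6.9, 4.7, -5.1]
[45.1, -2.9, 4.7, -5.1]
[45.2, 1.2, 4.7, -5.1]
[44.9, 5.2, 4.7, -5.1]
[44.3, 9.2, 4.7, -5.1]
[43.3, 13.1, 4.7, -5.1]
[41.9, 16.9, 4.7, -5.1]
[40.2, 20.6, 4.7, -5.1]
[38.2, 24.1, 4.7, -5.1]
[35.9, 27.4, 4.7, -5.1]
[33.3, 30.5, 4.7, -5.1]
[30.5, 33.4, 4.7, -5.1]
[27.4, 36.0, 4.7, -5.1]
[24.0, 38.3, 4.7, -5.1]
[20.5, 40.3, 4.7, -5.1]
[[ 0.62971864 -0.15218533  0.05      ]
 [ 0.50382981 -0.32216474  0.26      ]]
```

```bash
python3 -m inch '[[[0.026,-0.037,0,-5.1,0.5],[0.029,-0.0345,0,-5.1,0.5],[0.032,-0.032,0,-5.1,0.5],[0.035,-0.029,0,-5.1,0.5],[0.037,-0.0255,0,-5.1,0.5],[0.0395,-0.022,0,-5.1,0.5],[0.041,-0.0185,0,-5.1,0.5],[0.043,-0.015,0,-5.1,0.5],[0.044,-0.011,0,-5.1,0.5],[0.045,-0.007,0,-5.1,0.5]]]' 60
python3 -m inch '[[[0.045,-0.003,0,-5.1,0.5],[0.045,0.001,0,-5.1,0.5],[0.045,0.005,0,-5.1,0.5],[0.044,0.009,0,-5.1,0.5],[0.043,0.013,0.005,-5.1,0.5],[0.042,0.017,0.01,-5.1,0.5],[0.040,0.0205,0.02,-5.1,0.5],[0.038,0.024,0.02,-5.1,0.5],[0.036,0.027,0.02,-5.1,0.5],[0.033,0.030,0.02,-5.1,0.5]]]'
python3 -m inch '[[[0.0305,0.033,0,-5.1,0.5],[0.027,0.036,0,-5.1,0.5],[0.024,0.038,0,-5.1,0.5],[0.020,0.040,0,-5.1,0.5],[0,0,0,0,0.5],[0,0,0,0,0.5]]]'
python3 -c "
from h import *
plan([.545,.402,.06],136.6,2)"
```

```text
time: 1.9
eef_pos: [0.3131, -0.1847, 0.2426]
tool_rot: [179.9, 0.0, 64.8]
ft_force: [1.5, -0.6, -1.4]
width: 0.0642
gripper_force: 0.0
time: 2.9
eef_pos: [0.4798, 0.234, 0.1467]
tool_rot: [179.9, 0.0, 115.9]
ft_force: [1.3, -0.5, 0.3]
width: 0.0643
gripper_force: 0.0
time: 3.5
eef_pos: [0.5464, 0.3989, 0.1462]
tool_rot: [-179.9, -0.0, 136.1]
ft_force: [-0.2, -1.0, -0.1]
width: 0.0639
gripper_force: 0.0
from [0.5464 0.3989 0.1462] yaw 136.1; d [ -1.4   3.1 -86.2] turn -0.5
[1.6, 0.6, 43.1, -0.3]
[1.6, 0.6, 43.1, -0.3]
```

```bash
python3 -m inch '[[[0.003,0.001,0.045,-0.5,0.5],[0,0,0.045,0,0.5],[0,0,0.030,0,0.5],[0,0,0.012,0,0.5],[0,0,0,0,-1],[0,0,0,0,-1],[0,0,0,0,-1],[0,0,0,0,-1],[0,0,0,0,-1]]]' 60
```

```text
time: 4.4
eef_pos: [0.5473, 0.4018, 0.0184]
tool_rot: [179.8, 0.1, 136.5]
ft_force: [-0.2, -2.3, 6.7]
width: 0.0275
gripper_force: 59.8
```

```bash
python3 -m inch '[[[0,0,-0.03,0,-1],[0,0,-0.04,0,-1],[0,0,-0.04,0,-1],[0,0,0,0,-1]]]' 80
python3 - <<'E'
from h import *
o=[]
for n,(x0,y0,x1,y1) in (("scene",(340,160,500,300)),("top",(90,120,250,260))):
    im=read_camera(n); o.append(cv2.resize(im[y0:y1,x0:x1,::-1],(400,350),interpolation=2))
cv2.imwrite("pics/grasp.png",np.hstack(o)); s=get_state(); print(s["eef_pos"],s["ft_force"],s["moment"],s["width"])
E
```

```text
time: 4.8
eef_pos: [0.5492, 0.4035, 0.1334]
tool_rot: [179.3, 0.2, 136.5]
ft_force: [2.4, 1.8, -3.0]
width: 0.0263
gripper_force: 79.6
[0.54571412 0.4014005  0.12628673] [ 0.08370982 -0.10477168 -7.42329609] [-0.01264435  0.04703465  0.00253052] 0.026664714109710025
```

View pics/grasp.png

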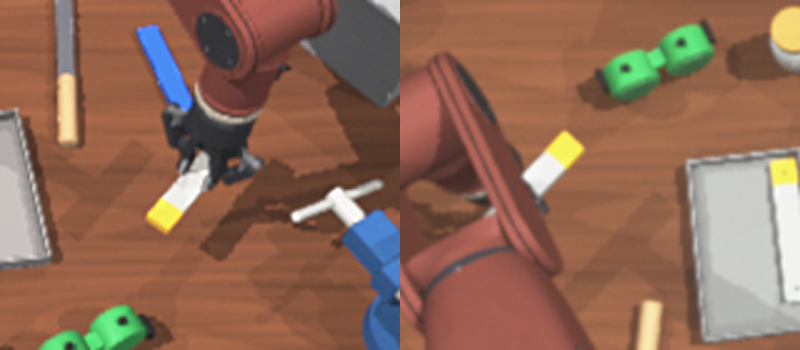

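The picture shows the strap held at its middle and lifted, with the yellow end towards the press side. Next I carry it to the front of the press.

```bash
python3 -c "
from h import *
g=T(PRESS,[[-.10,.087,.074]])[0]; print(g)
plan([*g[:2],.126],100.2,12)"
```

```text
[ 0.52917407 -0.15808346  0.074     ]
from [0.5457 0.4014 0.1263] yaw 136.5; d [-1.650e+01 -5.595e+02 -3.000e-01] turn 36.3
[-31.1, -34.8, 0.0, 3.0]
[-32.9, -33.1, 0.0, 3.0]
[-34.6, -31.3, 0.0, 3.0]
[-36.2, -29.4, 0.0, 3.0]
[-37.7, -27.5, 0.0, 3.0]
[-39.1, -25.5, 0.0, 3.0]
[-40.4, -23.4, 0.0, 3.0]
[-41.5, -21.2, 0.0, 3.0]
[-42.6, -19.0, 0.0, 3.0]
[-43.6, -16.7, 0.0, 3.0]
[-44.4, -14.4, 0.0, 3.0]
[-45.1, -12.0, 0.0, 3.0]
```

```bash
python3 -m inch '[[[-0.031,-0.035,0,3,-1],[-0.033,-0.033,0,3,-1],[-0.0345,-0.0315,0,3,-1],[-0.036,-0.0295,0,3,-1],[-0.0375,-0.0275,0,3,-1],[-0.039,-0.0255,0,3,-1],[-0.0405,-0.0235,0,3,-1],[-0.0415,-0.021,0,3,-1],[-0.0425,-0.019,0,3,-1],[-0.0435,-0.0165,0,3,-1]]]'
python3 -m inch '[[[-0.0445,-0.0145,0,3,-1],[-0.045,-0.012,0,3.3,-1],[0,0,0,0,-1],[0,0,0,0,-1]]]'
python3 - <<'E'
from h import *
g=T(PRESS,[[-.10,.087,.074]])[0]
plan(g,100.2,1)
s=get_state();print(s["ft_force"],s["width"])
r={}
for n in("scene","top"):
    im=read_camera(n)
    cv2.imwrite(f"pics/x_{n}.png",im[:,:,::-1])
a,b=[cv2.imread(f"pics/x_{n}.png") for n in("scene","top")]
cv2.imwrite("pics/front.png",np.hstack([cv2.resize(a[140:300,150:310],(400,400),interpolation=2),cv2.resize(b[110:270,270:430],(400,400),interpolation=2)]))
E
```

```text
time: 5.9
eef_pos: [0.5295, -0.0661, 0.1223]
tool_rot: [-179.7, -0.2, 106.4]
ft_force: [0.5, 0.2, -6.2]
width: 0.0268
gripper_force: 80.1
time: 6.3
eef_pos: [0.5277, -0.1586, 0.1225]
tool_rot: [-179.8, -0.2, 100.1]
ft_force: [-0.0, 1.2, -6.2]
width: 0.0262
gripper_force: 80.1
from [ 0.5277 -0.1586  0.1225] yaw 100.1; d [  1.5   0.5 -48.5] turn -0.1
[0.2, 1.5, 48.5, -0.1]
[-0.00852531  1.19742888 -6.16852948] 0.02623394806561471
```

View pics/front.png

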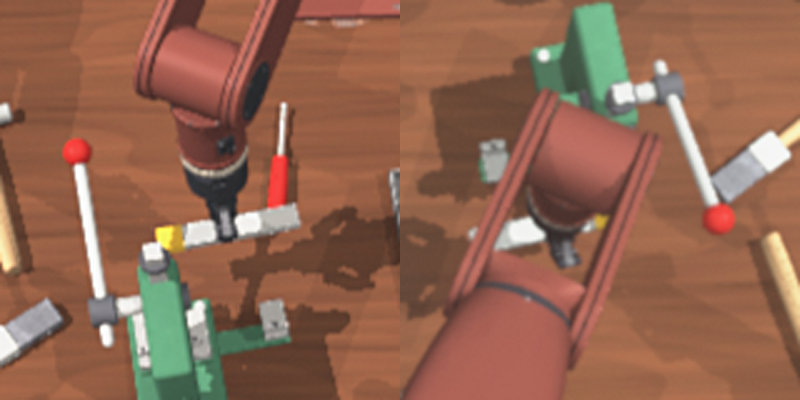

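Run:
```python
from h import *
im=cv2.imread("pics/x_scene.png").astype(int); 
e=np.array([[159,239],[298,216]])/2.5+[150,140]
P=onz("scene",e,.116); print(P,np.linalg.norm(P[1]-P[0]),np.degrees(np.arctan2(*(P[1]-P[0])[[0,1]])), P.mean(0)-get_state()["eef_pos"])
a=PRESS[2]; d=(P.mean(0)-get_state()["eef_pos"])[:2]; print("offset press-y",-np.sin(a)*d[0]+np.cos(a)*d[1])
```

```text
[[ 0.5440956  -0.23762473  0.116     ]
 [ 0.5155407  -0.06178916  0.116     ]] 0.1781390769286355 -9.224050573329407 [ 0.00148779  0.00718703 -0.00713565]
offset press-y 0.0068099780133341285
```

```bash
python3 -m inch '[[[0,0.002,0.03,0,-1],[0,0,0.020,0,-1],[0,0.03,0,0,-1],[0,0.03,0,0,-1],[0,0.025,0,0,-1],[0,0,0,0,-1],[0,0,0,0,-1]]]'
python3 -m inch '[[[0,0,0.004,0,-1],[0,0,0,0,-1],[0,0,0,0,-1]]]'
```

```text
time: 7.1
eef_pos: [0.6149, -0.1407, 0.0741]
tool_rot: [-179.9, -0.1, 100.4]
ft_force: [-1.0, 0.2, -6.0]
width: 0.0268
gripper_force: 80.7
time: 7.4
eef_pos: [0.6145, -0.1427, 0.0709]
tool_rot: [-179.9, -0.0, 100.2]
ft_force: [-0.4, -0.5, -5.1]
width: 0.0268
gripper_force: 80.7
```

```bash
python3 -m inch '[[[0,0,0.002,0,-1],[0,0,0,0,-1]]]'
python3 -m inch '[[[0,0,0.002,0,-1],[0,0,0,0,-1]]]'
python3 -m inch '[[[-0.006,0,0,0,-1],[-0.005,0,0,0,-1],[0,0,0,0,-1]]]'
```

```text
time: 7.6
eef_pos: [0.6151, -0.143, 0.0692]
tool_rot: [-180.0, -0.0, 100.2]
ft_force: [-0.6, -0.2, -6.2]
width: 0.0266
gripper_force: 80.7
time: 7.8
eef_pos: [0.6155, -0.1431, 0.0686]
tool_rot: [-180.0, 0.0, 100.2]
ft_force: [-4.9, 1.1, 3.8]
width: 0.0266
gripper_force: 81.9
time: 8.1
eef_pos: [0.6185, -0.1539, 0.0686]
tool_rot: [179.9, 0.0, 100.2]
ft_force: [-1.0, 2.6, 2.9]
width: 0.0262
gripper_force: 81.9
```

```bash
python3 -m inch '[[[-0.004,0,0,0,-1],[-0.004,0,0,0,-1],[0,0,0,0,-1]]]'
python3 -m inch '[[[-0.003,0,0,0,-1],[0,0,0,0,-1]]]'
```

```text
time: 8.4
eef_pos: [0.6199, -0.161, 0.0686]
tool_rot: [179.9, -0.0, 100.2]
ft_force: [-1.1, 6.0, 5.2]
width: 0.0264
gripper_force: 82.1
time: 8.6
eef_pos: [0.6199, -0.1613, 0.0686]
tool_rot: [179.9, -0.3, 100.2]
ft_force: [-2.9, 13.7, 8.2]
width: 0.0266
gripper_force: 82.6
```

```bash
python3 -m inch '[[[0.003,0.004,0,0,-1],[0,0.004,0,0,-1],[0,0.003,0,0,-1],[0,0,0,0,-1]]]'
python3 -m inch '[[[0,0.003,0,0,-1],[0,0,0,0,-1]]]'
```

```text
time: 9.0
eef_pos: [0.6265, -0.1599, 0.0686]
tool_rot: [-179.6, -0.1, 100.2]
ft_force: [-18.9, 2.2, 17.6]
width: 0.0263
gripper_force: 83.6
time: 9.2
eef_pos: [0.6291, -0.1594, 0.0686]
tool_rot: [-179.5, -0.1, 100.2]
ft_force: [-19.8, 2.0, 18.0]
width: 0.0262
gripper_force: 83.7
```

```bash
python3 -m inch '[[[0,-0.001,-0.001,0,-1],[0,0,0,0,-1]]]'
python3 -m inch '[[[0,0.001,0,0,-1],[0,0.001,0,0,-1],[0,0,0,0,-1]]]'
python3 -m inch '[[[0,0.002,0,0,-1],[0,0,0,0,-1]]]'
```

```text
time: 9.4
eef_pos: [0.629, -0.1594, 0.0687]
tool_rot: [-179.7, -0.1, 100.2]
ft_force: [-13.1, 1.6, 9.1]
width: 0.0263
gripper_force: 82.6
time: 9.7
eef_pos: [0.6307, -0.1591, 0.0686]
tool_rot: [-179.6, -0.1, 100.2]
ft_force: [-13.7, 1.7, 8.8]
width: 0.0264
gripper_force: 82.8
time: 9.9
eef_pos: [0.6318, -0.1589, 0.0686]
tool_rot: [-179.5, -0.1, 100.2]
ft_force: [-17.8, 1.5, 12.0]
width: 0.0263
gripper_force: 83.1
```

```bash
python3 -m inch '[[[0,0.002,0,0,-1],[0,0,0,0,-1]]]'
```

```text
time: 10.1
eef_pos: [0.632, -0.1589, 0.0686]
tool_rot: [-179.3, -0.2, 100.2]
ft_force: [-25.0, 0.2, 18.0]
width: 0.0267
gripper_force: 83.7
```

```bash
python3 -m inch '[[[-0.003,-0.004,-0.001,0,-1],[-0.002,0,0,0,-1],[0,0,0,0,-1]]]'
python3 -m inch '[[[0.003,-0.001,-0.001,0,-1],[0,0,0,0,-1]]]'
```

```text
time: 10.4
eef_pos: [0.6314, -0.1592, 0.0687]
tool_rot: [-179.6, -0.5, 100.2]
ft_force: [-13.0, 16.9, 9.7]
width: 0.0264
gripper_force: 82.6
time: 10.6
eef_pos: [0.631, -0.1591, 0.0688]
tool_rot: [-179.8, -0.2, 100.2]
ft_force: [-4.6, 7.2, -2.0]
width: 0.0261
gripper_force: 81.2
```

```bash
python3 -m inch '[[[0,0,0,0,0],[0,0,0,0,0],[0,0,0,0,0],[0,0.004,0,0,0],[0,0.004,0,0,0],[0,0,0,0,0]]]'
python3 -m inch '[[[0,0.003,0,0,0],[0,0,0,0,0]]]'
```

```text
time: 11.2
eef_pos: [0.6385, -0.1582, 0.0696]
tool_rot: [-179.7, -0.2, 100.3]
ft_force: [-12.1, 9.2, 3.3]
width: 0.0428
gripper_force: 3.1
time: 11.4
eef_pos: [0.639, -0.158, 0.0693]
tool_rot: [-179.3, -0.2, 100.4]
ft_force: [-17.1, 7.7, 9.2]
width: 0.0425
gripper_force: 10.9
```

```bash
python3 -m inch '[[[0,-0.010,0,0,0],[0,0,-0.025,0,0],[0.045,0,-0.005,0,-1],[0.045,0,0,0,-1],[0.037,0,0,0,-1],[0,0,0.030,0,-1],[0,0,0,0,-1]]]'
python3 -m inch '[[[-0.008,0,0,0,-1],[-0.004,0,0,0,-1],[0,0,0,0,-1]]]'
```

```text
time: 12.1
eef_pos: [0.6097, -0.035, 0.068]
tool_rot: [-179.8, -0.0, 100.3]
ft_force: [-1.1, -1.2, -1.2]
width: -0.0001
gripper_force: 0.0
time: 12.4
eef_pos: [0.6149, -0.0498, 0.0718]
tool_rot: [179.9, 0.1, 100.1]
ft_force: [0.3, -0.1, 0.2]
width: -0.0001
gripper_force: 0.0
```

```bash
python3 -m inch '[[[-0.003,0,0,0,-1],[-0.003,0,0,0,-1],[0,0,0,0,-1]]]'
python3 -m inch '[[[-0.003,0,0,0,-1],[0,0,0,0,-1]]]'
```

```text
time: 12.7
eef_pos: [0.6148, -0.0543, 0.0706]
tool_rot: [180.0, 0.0, 100.2]
ft_force: [0.1, 0.5, -0.1]
width: -0.0001
gripper_force: 0.0
time: 12.9
eef_pos: [0.6148, -0.0551, 0.0703]
tool_rot: [-180.0, -0.2, 100.2]
ft_force: [-0.4, 5.4, 1.9]
width: -0.0003
gripper_force: 2.6
```

```bash
python3 -m inch '[[[-0.003,0,0,0,-1],[0,0,0,0,-1]]]'
python3 -m inch '[[[0.010,0,0,0,-1],[0.010,0,-0.03,0,-1],[0,0,-0.045,0,-1],[0,0,-0.045,0,-1]]]'
python3 - <<'E'
from h import *
k=T(PRESS,[[-.154,-.07,0]])[0]; print(k)
plan([.504,-.322,.31],100.2,6)
o=[]
for n,(x0,y0,x1,y1) in (("scene",(170,230,290,320)),("top",(290,120,390,195))):
    im=read_camera(n); o.append(cv2.resize(im[y0:y1,x0:x1,::-1],(400,300),interpolation=2))
cv2.imwrite("pics/seat1.png",np.hstack(o))
E
```

```text
time: 13.1
eef_pos: [0.6149, -0.0555, 0.0702]
tool_rot: [-179.9, -0.4, 100.2]
ft_force: [-2.0, 13.8, 4.1]
width: 0.0001
gripper_force: 6.5
time: 13.5
eef_pos: [0.6112, -0.0393, 0.1906]
tool_rot: [-179.9, -0.0, 100.3]
ft_force: [0.6, 0.1, -0.3]
width: -0.0001
gripper_force: 0.0
[ 0.50382981 -0.32216474  0.        ]
from [ 0.6112 -0.0393  0.1906] yaw 100.3; d [-107.2 -282.7  119.4] turn 0.1
[-43.2, -26.0, -19.9, 0.0]
[-43.2, -26.0, -19.9, 0.0]
[-43.2, -26.0, -19.9, 0.0]
[-43.2, -25.9, -19.9, 0.0]
[-43.2, -25.9, -19.9, 0.0]
[-43.2, -25.9, -19.9, 0.0]
```

View pics/seat1.png

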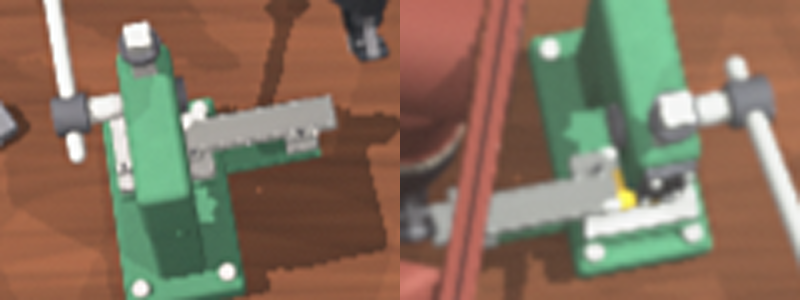

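The strap is seated: its painted end is under the head and its long edge lies along both fence strips, from about (200,140) to (335,110) in the crop. Next is the lever.

```bash
python3 -m inch '[[[-0.02,-0.026,-0.038,0,-1],[-0.043,-0.026,-0.02,0,-1],[-0.043,-0.026,-0.02,0,-1],[-0.043,-0.026,-0.02,0,-1],[-0.043,-0.026,-0.01,0,-1],[-0.043,-0.026,0,0,-1],[-0.024,0,0,0,-1],[0,0,0,0,-1],[0,0,0,0,-1]]]'
python3 -c "
from h import *
plan([.5045,-.3215,.292],100.2,1)
for th in np.arange(0,.81,.1):
    a=np.radians(25)-th; print(round(th,1),np.round([.018-.19*np.cos(a),.18+.19*np.sin(a)],4))"
```

```text
time: 14.5
eef_pos: [0.5089, -0.3104, 0.2927]
tool_rot: [-180.0, -0.1, 100.2]
ft_force: [0.6, 0.5, 0.3]
width: -0.0002
gripper_force: 0.0
from [ 0.5089 -0.3104  0.2927] yaw 100.2; d [ -4.4 -11.1  -0.7] turn -0.0
[-10.2, -6.3, 0.7, -0.0]
0.0 [-0.1542  0.2603]
0.1 [-0.1614  0.2427]
0.2 [-0.1667  0.2245]
0.3 [-0.1702  0.2058]
0.4 [-0.1719  0.1869]
0.5 [-0.1716  0.1679]
0.6 [-0.1695  0.149 ]
0.7 [-0.1654  0.1305]
0.8 [-0.1596  0.1124]
```

```bash
python3 -m inch '[[[-0.010,-0.006,0,0,-1],[0,0,0,0,-1],[0,-0.003,0.010,0,-1],[0,-0.005,0.012,0,-1],[0,0,0,0,-1]]]'
```

```text
time: 15.0
eef_pos: [0.4962, -0.3223, 0.2699]
tool_rot: [-179.9, -0.0, 100.2]
ft_force: [-2.5, -1.6, 4.4]
width: -0.0002
gripper_force: 2.1
```

```bash
python3 -m inch '[[[0,-0.005,0.018,0,-1],[0,-0.0035,0.018,0,-1],[0,-0.0015,0.018,0,-1],[0,0,0.018,0,-1],[0,0.002,0.018,0,-1],[0,0.003,0.015,0,-1],[0,0,0,0,-1]]]'
```

```text
time: 15.7
eef_pos: [0.4921, -0.3231, 0.1652]
tool_rot: [-179.9, -0.0, 100.3]
ft_force: [-3.0, -0.5, 5.4]
width: -0.0002
gripper_force: 2.8
```

```bash
python3 -m inch '[[[0,0.003,0.010,0,-1],[0,0.002,0.007,0,-1],[0,0,0,0,-1]]]'
python3 -m inch '[[[0,0.001,0.005,0,-1],[0,0,0,0,-1]]]'
```

```text
time: 16.0
eef_pos: [0.4974, -0.3232, 0.1506]
tool_rot: [-180.0, 0.1, 100.3]
ft_force: [-4.7, -2.3, 8.6]
width: 0.0002
gripper_force: 3.9
time: 16.2
eef_pos: [0.4988, -0.3231, 0.1469]
tool_rot: [180.0, 0.1, 100.3]
ft_force: [-6.1, -0.4, 11.1]
width: -0.0001
gripper_force: 5.7
```

```bash
python3 -m inch '[[[0,0.001,0.006,0,-1],[0,0,0,0,-1],[0,0,0,0,-1]]]'
python3 -m inch '[[[0,0.001,0.006,0,-1],[0,0,0,0,-1],[0,0,0,0,-1]]]'
```

```text
time: 16.5
eef_pos: [0.5, -0.323, 0.1422]
tool_rot: [179.9, 0.2, 100.3]
ft_force: [-7.1, 1.0, 16.8]
width: -0.0001
gripper_force: 8.0
time: 16.8
eef_pos: [0.5009, -0.323, 0.1391]
tool_rot: [179.9, 0.2, 100.3]
ft_force: [-14.2, 6.8, 32.6]
width: -0.0004
gripper_force: 16.3
```

```bash
python3 -m inch '[[[0,-0.002,-0.012,0,-1],[0,-0.003,-0.018,0,-1],[0,-0.003,-0.018,0,-1],[0,-0.002,-0.018,0,-1],[0,0,-0.018,0,-1],[0,0.002,-0.018,0,-1],[0,0.003,-0.018,0,-1],[0,0.005,-0.018,0,-1],[0,0.007,-0.018,0,-1],[0,0,-0.025,0,-1]]]'
python3 - <<'E'
from h import *
im=read_camera("scene"); cv2.imwrite("pics/x_s.png",im[:,:,::-1]); print("knob",redc(im,(165,185,200,240)),get_state()["eef_pos"])
print("screwdriver",onz("top",[[307,228],[306,292]],.01)[:,:2],"hammer",onz("top",[[417,205],[430,288],[462,280]],.02)[:,:2])
plan([.632,-.159,.292],100.2,8)
E
```

```text
time: 17.8
eef_pos: [0.5076, -0.3195, 0.3138]
tool_rot: [180.0, -0.1, 100.3]
ft_force: [0.4, -0.2, -0.2]
width: -0.0003
gripper_force: 0.0
knob [181.  200.5] [ 0.50874051 -0.32082175  0.31953815]
screwdriver [[ 0.45812396 -0.09465828]
 [ 0.25946795 -0.08559754]] hammer [[ 0.52230368 -0.44555927]
 [ 0.26196569 -0.46802444]
 [ 0.28383378 -0.56938436]]
from [ 0.5087 -0.3208  0.3195] yaw 100.3; d [123.3 161.8 -27.5] turn 0.1
[17.1, 18.8, 3.4, 0.0]
[17.2, 18.8, 3.4, 0.0]
[17.2, 18.8, 3.4, 0.0]
[17.2, 18.8, 3.4, 0.0]
[17.2, 18.8, 3.4, 0.0]
[17.2, 18.8, 3.4, 0.0]
[17.2, 18.8, 3.4, 0.0]
[17.2, 18.7, 3.4, 0.0]
```

```bash
python3 -m inch '[[[0.048,0.01,0,0,-1],[0.048,0.01,0,0,-1],[0.040,0.025,0,0,-0.5],[0.0135,0.045,0,0,0],[0,0.045,0.01,0,0],[0,0.015,0.045,0,0],[0,0,0.045,0,0],[0,0,0.045,0,0]]]'
python3 -c "
from h import *
plan([.630,-.147,.070],100.2,1)"
```

```text
time: 18.65
eef_pos: [0.6287, -0.1459, 0.167]
tool_rot: [180.0, -0.0, 100.3]
ft_force: [0.9, 0.2, -0.3]
width: 0.0428
gripper_force: 0.0
from [ 0.6287 -0.1459  0.167 ] yaw 100.3; d [  1.3  -1.1 -97. ] turn 0.1
[-1.3, 1.1, 97.0, 0.1]
```

```bash
python3 -m inch '[[[0,0.001,0.045,0,0],[0,0,0.030,0,0],[0,0,0.010,0,0],[0,0,0,0,0]]]'
```

```text
time: 19.05
eef_pos: [0.6281, -0.1462, 0.082]
tool_rot: [-179.8, -0.1, 100.2]
ft_force: [0.1, -1.1, -0.4]
width: 0.0427
gripper_force: 0.0
```

Now down, grip, lift slightly and pull out to the front.

```bash
python3 -m inch '[[[0,0.002,0.012,0,0],[0,0,0,0,-1],[0,0,0,0,-1],[0,0,0,0,-1],[0,0,0,0,-1]]]' 80
python3 -m inch '[[[0,0,-0.006,0,-1],[0,0,0,0,-1],[0.006,-0.025,0,0,-1],[0,-0.045,0,0,-1],[0,-0.045,0,0,-1],[0,0,-0.03,0,-1],[0,0,0,0,-1]]]'
python3 -c "
from h import *
plan([.45,-.25,.10],-37,15)"
```

```text
time: 19.55
eef_pos: [0.632, -0.147, 0.0731]
tool_rot: [179.9, 0.1, 100.2]
ft_force: [-2.8, -0.3, 6.4]
width: 0.0
gripper_force: 3.1
time: 20.25
eef_pos: [0.5171, -0.1617, 0.1099]
tool_rot: [179.8, 0.1, 100.2]
ft_force: [1.2, -0.9, -0.5]
width: 0.0001
gripper_force: 0.0
from [ 0.5171 -0.1617  0.1099] yaw 100.2; d [-67.1 -88.3  -9.9] turn 137.2
[-5.0, -5.4, 0.7, 9.1]
[-5.8, -4.6, 0.7, 9.1]
[-6.5, -3.6, 0.7, 9.1]
[-6.9, -2.5, 0.7, 9.1]
[-7.3, -1.4, 0.7, 9.1]
[-7.4, -0.2, 0.7, 9.1]
[-7.3, 1.0, 0.7, 9.1]
[-7.1, 2.1, 0.7, 9.1]
[-6.7, 3.2, 0.7, 9.1]
[-6.1, 4.2, 0.7, 9.1]
[-5.3, 5.1, 0.7, 9.1]
[-4.4, 5.9, 0.7, 9.1]
[-3.4, 6.5, 0.7, 9.1]
[-2.3, 7.0, 0.7, 9.1]
[-1.2, 7.3, 0.7, 9.1]
```

The fingers closed above the strap because they were too high. I'm going back lower.

```bash
python3 -m inch '[[[0,0.045,0,0,0],[0,0.045,0,0,0],[-0.006,0.025,0,0,0],[0,0,0.02,0,0],[0,0,0.02,0,0],[0,0,0.012,0,0],[0,0,0,0,0],[0,0,0,0,0]]]'
```

```text
time: 21.05
eef_pos: [0.6312, -0.1465, 0.0555]
tool_rot: [180.0, -0.0, 100.2]
ft_force: [0.2, 0.2, 0.5]
width: 0.0428
gripper_force: 0.0
```

```bash
python3 -m inch '[[[0,0,0,0,-1],[0,0,0,0,-1],[0,0,0,0,-1],[0,0,0,0,-1]]]' 80
python3 -m inch '[[[0,0,-0.006,0,-1],[0,0,0,0,-1]]]'
```

```text
time: 21.45
eef_pos: [0.6298, -0.1472, 0.0571]
tool_rot: [-179.8, 0.0, 100.2]
ft_force: [-9.5, -0.3, 6.6]
width: 0.0277
gripper_force: 82.4
time: 21.65
eef_pos: [0.6297, -0.1466, 0.0617]
tool_rot: [-179.9, -0.0, 100.2]
ft_force: [-6.4, -0.8, -1.8]
width: 0.0281
gripper_force: 81.5
```

```bash
python3 -m inch '[[[0.006,-0.02,0,0,-1],[0,-0.045,0,0,-1],[0,-0.05,0,0,-1],[0,0,-0.045,0,-1],[0,0,0,0,-1]]]'
python3 -c "
from h import *
plan([.44,-.25,.09],-37,17)"
```

```text
time: 22.15
eef_pos: [0.5166, -0.1615, 0.1091]
tool_rot: [179.8, 0.1, 100.2]
ft_force: [3.4, -1.3, -2.9]
width: 0.0278
gripper_force: 81.9
from [ 0.5166 -0.1615  0.1091] yaw 100.2; d [-76.6 -88.5 -19.1] turn 137.2
[-4.3, -5.4, 1.1, 8.1]
[-5.0, -4.7, 1.1, 8.1]
[-5.6, -3.9, 1.1, 8.1]
[-6.1, -3.1, 1.1, 8.1]
[-6.5, -2.2, 1.1, 8.1]
[-6.8, -1.3, 1.1, 8.1]
[-6.9, -0.3, 1.1, 8.1]
[-6.9, 0.7, 1.1, 8.1]
[-6.7, 1.6, 1.1, 8.1]
[-6.4, 2.5, 1.1, 8.1]
[-6.0, 3.4, 1.1, 8.1]
[-5.4, 4.2, 1.1, 8.1]
[-4.8, 4.9, 1.1, 8.1]
[-4.1, 5.6, 1.1, 8.1]
[-3.2, 6.1, 1.1, 8.1]
[-2.4, 6.5, 1.1, 8.1]
[-1.4, 6.7, 1.1, 8.1]
```

```bash
python3 -m inch '[[[-0.0245,-0.030,0,0,-1],[-0.0245,-0.030,0.01,0,-1],[-0.0245,-0.031,0.01,0,-1],[0,0,0.01,8.5,-1],[0,0,0,8.5,-1],[0,0,0,8.5,-1],[0,0,0,8.5,-1],[0,0,0,8.5,-1],[0,0,0,8.5,-1],[0,0,0,8.5,-1]]]'
python3 -m inch '[[[0,0,0,8.5,-1],[0,0,0,8.5,-1],[0,0,0,8.5,-1],[0,0,0,8.5,-1],[0,0,0,8.5,-1],[0,0,0.01,8.5,-1],[0,0,0.02,8.5,-1],[0,0,0.02,8.5,-1],[0,0,0.01,8.5,-1],[0,0,0,0,-1]]]'
```

```text
time: 23.15
eef_pos: [0.4417, -0.2502, 0.0766]
tool_rot: [179.9, -0.0, 40.4]
ft_force: [-0.8, 0.2, -6.0]
width: 0.0281
gripper_force: 82.2
time: 24.15
eef_pos: [0.4401, -0.249, 0.0147]
tool_rot: [-180.0, 0.1, -35.8]
ft_force: [-0.0, 0.4, -5.7]
width: 0.0282
gripper_force: 82.1
```

```bash
python3 -m inch '[[[0,0,0.003,0,-1],[0,0,0.001,0,-1],[0,0,0,0,0],[0,0,0,0,0],[0,0,0,0,0.2],[0,0,-0.035,0,0.2],[0,0,0,-8.5,0.2],[0,0,0,-8.5,0.2],[0,0,0,-8.5,0.2],[0,0,0,-8.5,0.2]]]'
python3 -m inch '[[[0,0,0,-8.5,0.2],[0,0,0,-8.5,0.2],[0,0,0,-8.5,0.2],[0,0,0,-8.5,0.2],[0,0,0,-8.5,0.2],[0,0,0,-8.5,0.2],[0,0,0,-8.5,0.2],[0,0,0,-8.5,0.2],[0,0,0,-8.5,0.2],[0,0,0,-8.5,0.2]]]'
python3 -m inch '[[[0,0,0,-8.5,0.2],[0,0,0,-8.5,0.2],[0,0,0,-8.5,0.2],[0,0,0,-8.5,0.2],[0,0,0,-8.5,0.2],[0,0,0,-8.5,0.2],[0,0,0,-8.5,0.2],[0,0,0,-1.5,0.2],[0,0,0,0,0.2]]]'
python3 -c "
from cell import *
print(get_state()['qpos'])"
```

```text
time: 25.15
eef_pos: [0.4409, -0.25, 0.0483]
tool_rot: [179.9, -0.1, -1.4]
ft_force: [0.2, -0.2, -0.1]
width: 0.0511
gripper_force: 0.0
time: 26.15
eef_pos: [0.4409, -0.25, 0.0482]
tool_rot: [179.9, 0.0, 83.6]
ft_force: [0.7, 0.1, 0.3]
width: 0.0515
gripper_force: 0.0
time: 27.05
eef_pos: [0.4406, -0.2498, 0.0479]
tool_rot: [-180.0, 0.1, 144.1]
ft_force: [-0.0, -0.1, 0.3]
width: 0.0513
gripper_force: 0.0
[-3.84757402e+01  1.00682749e+01  1.13378625e+02 -5.35705180e-04
  5.64957557e+01 -9.25570685e+01]
```

```bash
python3 -m inch '[[[0.010,0,0.015,0,0.2],[0,0,0.015,0,0.2],[0,0,0.006,0,0.2],[0,0,0,0,-1],[0,0,0,0,-1],[0,0,0,0,-1],[0,0,0,0,-1],[0,0,0,0,-1]]]' 80
python3 -m inch '[[[0,0,-0.03,0,-1],[0,0,-0.04,0,-1],[0,0,0,0,-1],[0,0,0,0,-1]]]'
python3 -c "
from h import *
g=T(PRESS,[[-.10,.097,.09]])[0]
plan(g,100.2,6)"
```

```text
time: 27.85
eef_pos: [0.4325, -0.2438, 0.0119]
tool_rot: [180.0, 0.0, 144.2]
ft_force: [-1.8, 1.2, 2.4]
width: 0.0278
gripper_force: 80.1
time: 28.25
eef_pos: [0.4325, -0.2439, 0.0816]
tool_rot: [-180.0, 0.1, 144.2]
ft_force: [-0.5, 0.2, -4.8]
width: 0.0273
gripper_force: 81.4
from [ 0.4325 -0.2439  0.0816] yaw 144.2; d [94.9 95.7  8.4] turn 44.0
[-3.5, 22.2, -1.4, 7.3]
[-0.6, 22.5, -1.4, 7.3]
[2.2, 22.4, -1.4, 7.3]
[5.1, 21.9, -1.4, 7.3]
[7.8, 21.1, -1.4, 7.3]
[10.4, 19.9, -1.4, 7.3]
```

```bash
python3 -m inch '[[[-0.0035,0.022,0,7.4,-1],[-0.0005,0.0225,0,7.4,-1],[0.002,0.0225,0,7.3,-1],[0.005,0.022,0,7.3,-1],[0.008,0.021,0,7.3,-1],[0.0105,0.020,0,7.3,-1],[0,0,0,0,-1],[0,0,0,0,-1]]]'
python3 - <<'E'
from h import *
plan([*T(PRESS,[[-.10,.095,.069]])[0]],100.2,1)
im=read_camera("scene"); cv2.imwrite("pics/front2.png",cv2.resize(im[150:300,170:330,::-1],(800,600)[:2],interpolation=2))
E
```

```text
time: 29.05
eef_pos: [0.5257, -0.1469, 0.0788]
tool_rot: [-179.8, -0.1, 100.4]
ft_force: [0.7, 0.8, -6.0]
width: 0.0278
gripper_force: 81.5
from [ 0.5257 -0.1469  0.0788] yaw 100.4; d [ 2.1 -3.3 -9.8] turn 0.2
[-3.6, 1.5, 9.8, 0.2]
```

View pics/front2.png

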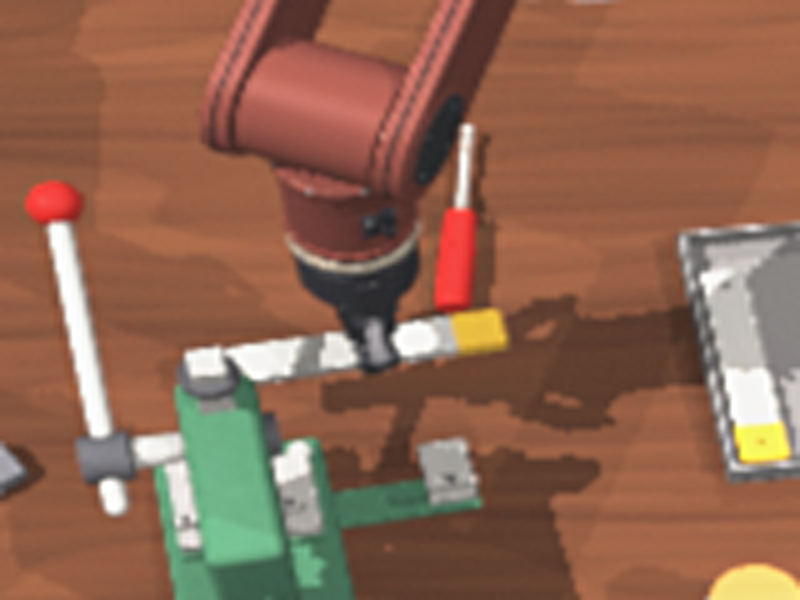

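The plain end now points to the stop and the yellow end is outboard at crop (480,330). Going in.

```bash
python3 -m inch '[[[0,0.002,0.010,0.2,-1],[0,0.03,0,0,-1],[0,0.03,0,0,-1],[0,0.026,0,0,-1],[0,0,0,0,-1],[0,0,0.003,0,-1],[0,0,0,0,-1]]]'
python3 -m inch '[[[-0.006,0,0.001,0,-1],[-0.005,0,0.001,0,-1],[0,0,0,0,-1]]]'
```

```text
time: 29.8
eef_pos: [0.612, -0.1327, 0.0665]
tool_rot: [-179.8, -0.1, 100.0]
ft_force: [-0.2, -1.4, -5.2]
width: 0.0276
gripper_force: 81.9
time: 30.1
eef_pos: [0.6158, -0.1447, 0.0665]
tool_rot: [180.0, 0.0, 100.0]
ft_force: [-0.8, -0.3, -5.4]
width: 0.0278
gripper_force: 81.9
```

```bash
python3 -m inch '[[[0,0,0.002,0,-1],[0,0,0.001,0,-1],[0,0,0,0,-1]]]'
python3 -m inch '[[[-0.004,0,0,0,-1],[-0.003,0,0,0,-1],[0,0,0,0,-1]]]'
```

```text
time: 30.4
eef_pos: [0.6157, -0.1433, 0.0631]
tool_rot: [-180.0, -0.0, 100.0]
ft_force: [1.1, -0.4, -5.9]
width: 0.0275
gripper_force: 81.9
time: 30.7
eef_pos: [0.6174, -0.151, 0.0635]
tool_rot: [180.0, 0.0, 100.0]
ft_force: [0.2, -0.2, -5.7]
width: 0.0277
gripper_force: 81.9
```

```bash
python3 -m inch '[[[0,0,0.002,0.2,-1],[0,0,0,0,-1]]]'
python3 -m inch '[[[-0.004,0,0,0,-1],[-0.002,0,0,0,-1],[0,0,0,0,-1]]]'
```

```text
time: 30.9
eef_pos: [0.6176, -0.1506, 0.062]
tool_rot: [180.0, 0.0, 99.8]
ft_force: [0.1, -1.1, -2.2]
width: 0.0275
gripper_force: 82.3
time: 31.2
eef_pos: [0.6179, -0.1525, 0.0619]
tool_rot: [-180.0, -0.4, 99.8]
ft_force: [-2.6, 14.5, 5.0]
width: 0.0276
gripper_force: 83.2
```

```bash
python3 -m inch '[[[0.004,0.004,-0.001,-0.4,-1],[0,0.004,0,0,-1],[0,0.003,0,0,-1],[0,0,0,0,-1]]]'
python3 -m inch '[[[0,0.003,0,0,-1],[0,0,0,0,-1]]]'
python3 -m inch '[[[0,0.003,0,0,-1],[0,0,0,0,-1]]]'
```

```text
time: 31.6
eef_pos: [0.6287, -0.1505, 0.062]
tool_rot: [180.0, -0.0, 100.2]
ft_force: [0.2, 0.7, -5.8]
width: 0.0279
gripper_force: 81.9
time: 31.8
eef_pos: [0.6303, -0.1502, 0.0619]
tool_rot: [-179.8, -0.0, 100.2]
ft_force: [-4.7, 0.2, -3.3]
width: 0.0279
gripper_force: 82.4
time: 32.0
eef_pos: [0.6305, -0.1501, 0.062]
tool_rot: [-179.5, -0.1, 100.2]
ft_force: [-16.7, -1.1, 5.8]
width: 0.0275
gripper_force: 83.4
```

```bash
python3 -m inch '[[[-0.003,-0.003,0,0,-1],[0,0,0.0005,0,-1],[0,0,0,0,0],[0,0,0,0,0],[0,0,0,0,0],[0,0.004,0,0,0],[0,0.004,0,0,0],[0,0,0,0,0]]]'
python3 -m inch '[[[0,0.003,0,0,0],[0,0,0,0,0]]]'
```

```text
time: 32.8
eef_pos: [0.6374, -0.1525, 0.0623]
tool_rot: [-179.6, -0.0, 100.2]
ft_force: [-12.4, -2.3, 11.2]
width: 0.0431
gripper_force: 6.6
time: 33.0
eef_pos: [0.6376, -0.1524, 0.0622]
tool_rot: [-179.3, -0.1, 100.2]
ft_force: [-23.4, -3.2, 17.6]
width: 0.0428
gripper_force: 12.0
```

```bash
python3 -m inch '[[[0,-0.010,0,0,0],[0,0,-0.035,0,0],[0.045,0,-0.005,0,-1],[0.045,0,0,0,-1],[0.032,0,0,0,-1],[0,0,0.034,0,-1],[0,0,0,0,-1],[0,0,0,0,-1]]]'
python3 -m inch '[[[-0.008,0,0,0,-1],[-0.005,0,0,0,-1],[-0.003,0,0,0,-1],[0,0,0,0,-1]]]'
```

```text
time: 33.8
eef_pos: [0.6107, -0.0326, 0.0674]
tool_rot: [-179.9, -0.0, 100.2]
ft_force: [0.5, -0.7, -0.5]
width: -0.0002
gripper_force: 0.0
time: 34.2
eef_pos: [0.6146, -0.0496, 0.0686]
tool_rot: [179.9, 0.0, 100.1]
ft_force: [-0.4, -0.5, 0.0]
width: -0.0001
gripper_force: 0.0
```

```bash
python3 -m inch '[[[-0.004,0,0,0,-1],[-0.003,0,0,0,-1],[0,0,0,0,-1]]]'
python3 -m inch '[[[-0.003,0,0,0,-1],[0,0,0,0,-1]]]'
```

```text
time: 34.5
eef_pos: [0.6151, -0.0544, 0.0679]
tool_rot: [-180.0, -0.1, 100.2]
ft_force: [-0.8, 4.0, 1.8]
width: -0.0002
gripper_force: 2.1
time: 34.7
eef_pos: [0.6152, -0.0547, 0.068]
tool_rot: [-180.0, -0.3, 100.2]
ft_force: [-2.5, 13.1, 6.1]
width: -0.0002
gripper_force: 6.8
```

```bash
python3 -m inch '[[[0.010,0,0,0,-1],[0.010,0,-0.03,0,-1],[0,0,-0.045,0,-1],[0,0,-0.045,0,-1],[-0.02,-0.026,-0.04,0,-1],[-0.043,-0.026,-0.04,0,-1],[-0.043,-0.026,-0.02,0,-1],[-0.043,-0.026,0,0,-1],[-0.043,-0.026,0,0,-1],[-0.043,-0.026,0,0,-1]]]'
python3 -m inch '[[[-0.034,-0.005,0,0,-1],[0,0,0,0,-1],[0,0,0,0,-1]]]'
python3 -c "
from h import *
plan([.5035,-.3215,.288],100.2,1)"
```

```text
time: 35.7
eef_pos: [0.5058, -0.2838, 0.2767]
tool_rot: [180.0, 0.1, 100.2]
ft_force: [1.9, -0.1, -0.1]
width: -0.0001
gripper_force: 0.0
time: 36.0
eef_pos: [0.5016, -0.3008, 0.2697]
tool_rot: [-179.2, -2.3, 100.4]
ft_force: [-21.5, 50.4, 8.7]
width: -0.0001
gripper_force: 25.7
from [ 0.5016 -0.3008  0.2697] yaw 100.4; d [  1.9 -20.7  18.3] turn 0.2
[-20.7, -1.9, -18.3, 0.2]
```

```bash
python3 -m inch '[[[0.034,0.003,0,0,-1],[0,0,-0.025,0,-1],[0,0,0,0,-1]]]'
python3 -c "
from h import *
im=read_camera('scene'); print(redc(im,(165,185,200,240)))
plan([.5035,-.3215,.297],100.2,1)"
```

```text
time: 36.3
eef_pos: [0.5059, -0.2824, 0.3043]
tool_rot: [179.8, 0.3, 100.3]
ft_force: [0.3, -1.4, 1.1]
width: 0.0003
gripper_force: 0.0
[181.  200.5]
from [ 0.5056 -0.2828  0.3031] yaw 100.3; d [ -2.1 -38.7  -6.1] turn 0.1
[-37.7, -9.0, 6.1, 0.1]
```

```bash
python3 -m inch '[[[-0.019,-0.0045,0,0,-1],[-0.019,-0.0045,0,0,-1],[0,0,0,0,-1],[0,0,0.010,0,-1],[0,-0.004,0.014,0,-1],[0,-0.005,0.010,0,-1],[0,0,0,0,-1]]]'
```

```text
time: 37.05
eef_pos: [0.4927, -0.3227, 0.265]
tool_rot: [-179.9, -0.1, 100.2]
ft_force: [-0.1, -1.8, 2.9]
width: -0.0004
gripper_force: 1.7
```

```bash
python3 -m inch '[[[0,-0.003,0.015,0,-1],[0,-0.0025,0.018,0,-1],[0,-0.0015,0.018,0,-1],[0,0,0.018,0,-1],[0,0.002,0.018,0,-1],[0,0.003,0.013,0,-1],[0,0,0,0,-1]]]'
python3 -m inch '[[[0,0.004,0.010,0,-1],[0,0.003,0.007,0,-1],[0,0,0,0,-1]]]'
```

```text
time: 37.75
eef_pos: [0.4914, -0.3227, 0.1658]
tool_rot: [-179.9, -0.1, 100.2]
ft_force: [-4.2, -0.5, 5.4]
width: 0.0003
gripper_force: 2.7
time: 38.05
eef_pos: [0.4992, -0.3223, 0.1511]
tool_rot: [180.0, 0.1, 100.3]
ft_force: [-4.0, -1.6, 7.7]
width: -0.0001
gripper_force: 3.8
```

```bash
python3 -m inch '[[[0,0.001,0.006,0,-1],[0,0,0.004,0,-1],[0,0,0,0,-1]]]'
python3 -m inch '[[[0,0,0.005,0,-1],[0,0,0.003,0,-1],[0,0,0,0,-1],[0,0,0,0,-1]]]'
```

```text
time: 38.35
eef_pos: [0.5013, -0.3222, 0.1435]
tool_rot: [179.8, 0.1, 100.2]
ft_force: [-4.4, 2.1, 14.1]
width: -0.0003
gripper_force: 7.5
time: 38.75
eef_pos: [0.5024, -0.3222, 0.1392]
tool_rot: [179.7, 0.2, 100.3]
ft_force: [-7.4, 7.9, 31.2]
width: -0.0001
gripper_force: 15.8
```

```bash
python3 -m inch '[[[0,-0.002,-0.012,0,-1],[0,-0.003,-0.018,0,-1],[0,-0.003,-0.018,0,-1],[0,-0.002,-0.018,0,-1],[0,0,-0.018,0,-1],[0,0.002,-0.018,0,-1],[0,0.003,-0.018,0,-1],[0,0.005,-0.018,0,-1],[0,0.007,-0.018,0,-1],[0,0,-0.030,0,-1]]]'
python3 - <<'E'
from h import *
im=read_camera('scene'); print(redc(im,(165,185,200,240)))
plan([.630,-.147,.30],100.2,1)
E
```

```text
time: 39.75
eef_pos: [0.5069, -0.319, 0.3175]
tool_rot: [-180.0, -0.2, 100.3]
ft_force: [0.7, -0.1, 0.1]
width: 0.0001
gripper_force: 0.0
[181. 200.]
from [ 0.5084 -0.3206  0.3248] yaw 100.3; d [121.6 173.6 -24.8] turn 0.1
[149.0, 150.6, 24.8, 0.1]
```

```bash
python3 -m inch '[[[0.048,0.01,0,0,-1],[0.048,0.01,0,0,-1],[0.040,0.025,0,0,-0.5],[0.013,0.045,0,0,0],[0,0.045,0.01,0,0],[0,0.016,0.045,0,0],[0,0,0.045,0,0],[0,0,0.045,0,0],[0,0,0.04,0,0],[0,0,0,0,0]]]'
python3 -c "
from h import *
plan([.631,-.1472,.062],100.2,1)"
```

```text
time: 40.8
eef_pos: [0.624, -0.1447, 0.1256]
tool_rot: [-179.4, -0.4, 100.2]
ft_force: [-1.1, 1.1, -0.8]
width: 0.0428
gripper_force: 0.0
from [ 0.624  -0.1447  0.1256] yaw 100.2; d [  7.   -2.5 -63.6] turn 0.0
[-3.7, 6.4, 63.6, 0.0]
```

```bash
python3 -m inch '[[[-0.003,0.004,0.025,0,0],[0,0,0.015,0,0],[0,0,0,0,0],[0,0,0,0,0]]]'
```

```text
time: 41.2
eef_pos: [0.6337, -0.1495, 0.0945]
tool_rot: [179.9, 0.0, 100.2]
ft_force: [0.8, 0.2, 0.4]
width: 0.0426
gripper_force: 0.0
```

```bash
python3 -m inch '[[[0.003,-0.002,0.022,0,0],[0,0,0.010,0,0],[0,0,0,0,0],[0,0,0,0,-1],[0,0,0,0,-1],[0,0,0,0,-1],[0,0,0,0,-1]]]' 80
python3 -m inch '[[[0,0,-0.006,0,-1],[0,0,0,0,-1]]]'
```

```text
time: 41.9
eef_pos: [0.6298, -0.1471, 0.0624]
tool_rot: [-179.9, -0.0, 100.2]
ft_force: [-6.6, -0.7, 4.0]
width: 0.0277
gripper_force: 82.1
time: 42.1
eef_pos: [0.6298, -0.1467, 0.0674]
tool_rot: [-179.9, -0.1, 100.2]
ft_force: [-5.9, -0.7, -2.3]
width: 0.0281
gripper_force: 81.4
```

```bash
python3 -m inch '[[[0.006,-0.02,0,0,-1],[0,-0.045,0,0,-1],[0,-0.05,0,0,-1],[0,-0.01,-0.045,0,-1],[0,0,-0.02,0,-1],[0,0,0,0,-1],[0,0,0,0,-1]]]'
python3 -c "
from h import *
plan([.502,.164,.12],5.4,12)"
```

```text
time: 42.8
eef_pos: [0.5074, -0.1634, 0.1326]
tool_rot: [179.9, 0.1, 100.2]
ft_force: [-1.2, -0.1, -5.4]
width: 0.0275
gripper_force: 81.7
from [ 0.5074 -0.1634  0.1326] yaw 100.2; d [ -5.4 327.4 -12.6] turn 94.8
[26.9, 4.4, 1.0, 7.9]
[27.3, 0.7, 1.0, 7.9]
[27.1, -3.1, 1.0, 7.9]
[26.4, -6.8, 1.0, 7.9]
[25.2, -10.4, 1.0, 7.9]
[23.6, -13.7, 1.0, 7.9]
[21.5, -16.8, 1.0, 7.9]
[18.9, -19.6, 1.0, 7.9]
[16.1, -22.1, 1.0, 7.9]
[12.9, -24.1, 1.0, 7.9]
[9.4, -25.6, 1.0, 7.9]
[5.8, -26.7, 1.0, 7.9]
```

```bash
python3 -m inch '[[[0.027,0.0045,0,7.9,-1],[0.0275,0.0005,0,7.9,-1],[0.027,-0.003,0,7.9,-1],[0.0265,-0.007,0,7.9,-1],[0.025,-0.0105,0,7.9,-1],[0.0235,-0.0135,0,7.9,-1],[0.0215,-0.017,0,7.9,-1],[0.019,-0.0195,0,7.9,-1],[0.016,-0.022,0,7.9,-1],[0.013,-0.024,0,7.9,-1]]]'
python3 -m inch '[[[0.0095,-0.0255,0,7.9,-1],[0.006,-0.0265,0,7.9,-1],[0,0,0.03,0,-1],[0,0,0.03,0,-1],[0,0,0,0,-1],[0,0,0,0,-1]]]'
python3 - <<'E'
from h import *
plan([.502,.164,.0164],5.4,1)
o=[]
for n,(x0,y0,x1,y1) in (("scene",(280,180,400,300)),("top",(180,160,300,280))):
    im=read_camera(n); o.append(cv2.resize(im[y0:y1,x0:x1,::-1],(400,400),interpolation=2))
cv2.imwrite("pics/tray.png",np.hstack(o))
E
```

```text
time: 43.8
eef_pos: [0.501, 0.111, 0.1299]
tool_rot: [-179.9, 0.2, 20.9]
ft_force: [-0.1, -0.2, -6.2]
width: 0.0273
gripper_force: 81.7
time: 44.4
eef_pos: [0.5, 0.164, 0.0705]
tool_rot: [180.0, 0.2, 5.4]
ft_force: [-0.2, -0.2, -5.4]
width: 0.0275
gripper_force: 81.7
from [0.5    0.164  0.0705] yaw 5.4; d [  2.   -0.  -54.1] turn 0.0
[2.0, 0.2, 54.1, 0.0]
```

View pics/tray.png

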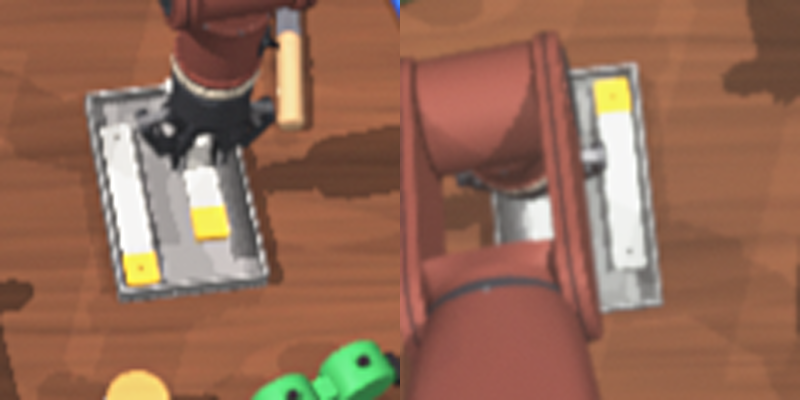

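The strap hangs over the free part of the tray, parallel to the finished one, with its yellow end at (210,222) in the crop. Before lowering it, I'll check the pixels for a mark.

Run:
```python
from h import *
im=read_camera("scene"); 
print("ours");print(im[240:254,335:352,0])
print("finished");print(im[254:268,314:330,0])
```

```text
ours
[[183 190 236 243 242 241 242 241 241 243 248 241 196 141 116 100  95]
 [183 191 226 242 244 244 245 245 245 247 249 254 240 162 119 106  98]
 [184 197 235 249 248 247 247 247 247 248 248 252 249 167 118 112 100]
 [182 195 241 251 248 247 247 247 247 247 248 250 254 184 125 116 101]
 [183 185 230 252 248 247 247 247 247 247 247 250 255 201 134 118 100]
 [183 181 220 252 248 247 247 247 247 247 247 249 255 213 135 118 107]
 [183 182 215 250 249 247 247 247 247 247 247 248 254 229 138 116 113]
 [184 182 212 248 249 248 247 247 247 247 247 248 252 248 161 116 112]
 [185 182 198 244 250 248 247 247 247 247 247 248 251 255 192 128 116]
 [185 182 184 231 252 249 248 248 248 248 249 249 252 254 212 149 118]
 [184 183 182 216 253 252 251 250 251 251 251 251 252 235 212 159 120]
 [185 184 183 203 232 242 234 230 229 217 212 199 192 195 204 160 119]
 [185 185 184 196 194 187 187 190 191 190 191 192 193 201 207 160 119]
 [185 184 184 189 184 182 192 200 200 203 204 205 205 207 208 160 120]]
finished
[[182 135 213 252 248 246 246 246 245 244 247 222 131 102 171 181]
 [213 137 126 250 249 246 246 246 246 247 251 255 197 116 169 188]
 [210 132 121 255 251 248 247 247 247 248 249 255 238 129 143 179]
 [185 127 137 255 251 248 247 247 247 247 248 252 250 150 113 170]
 [157 134 138 255 251 248 247 247 248 247 248 251 253 166 118 172]
 [136 154 139 255 252 248 248 247 245 248 248 250 255 183 124 173]
 [119 175 138 241 254 248 248 243 227 247 248 249 255 218 129 179]
 [122 192 131 195 255 249 248 247 246 248 247 248 253 237 145 187]
 [130 191 126 145 255 250 248 248 248 248 248 248 253 250 167 188]
 [129 167 123 136 255 252 249 249 249 249 250 251 255 248 168 163]
 [127 148 136 129 255 255 254 253 254 253 253 248 244 203 133 125]
 [122 132 180 135 190 223 226 217 211 196 193 198 208 185 154 143]
 [119 122 199 186 181 183 168 156 149 147 147 160 185 177 155 141]
 [129 124 156 173 175 169 148 129 115 106  97  96 103 102 101  97]]
```

```bash
python3 -m inch '[[[0.002,0,0.025,0,-1],[0,0,0.015,0,-1],[0,0,0.008,0,-1],[0,0,0,0,-1],[0,0,0,0,-1]]]'
```

```text
time: 45.05
eef_pos: [0.5037, 0.1642, 0.0246]
tool_rot: [-180.0, -0.0, 5.4]
ft_force: [-0.3, 0.0, -6.3]
width: 0.0275
gripper_force: 81.6
```

```bash
python3 -m inch '[[[0,0,0.004,0,-1],[0,0,0.003,0,-1],[0,0,0,0,-1],[0,0,0,0,-1]]]'
python3 -m inch '[[[0,0,0.002,0,-1],[0,0,0,0,-1],[0,0,0,0,-1]]]'
```

```text
time: 45.45
eef_pos: [0.5034, 0.1642, 0.0172]
tool_rot: [-180.0, 0.0, 5.4]
ft_force: [-0.6, -0.2, -5.8]
width: 0.0274
gripper_force: 81.7
time: 45.75
eef_pos: [0.5037, 0.1643, 0.0163]
tool_rot: [-180.0, -0.0, 5.4]
ft_force: [-4.1, -0.1, 5.5]
width: 0.0274
gripper_force: 83.1
```

Touchdown at the expected height. I release slowly and retreat straight up.

```bash
python3 -m inch '[[[0,0,0,0,-0.15],[0,0,0,0,-0.15],[0,0,0,0,-0.05],[0,0,0,0,-0.05],[0,0,-0.010,0,-0.05],[0,0,-0.03,0,-0.05],[0,0,-0.045,0,-0.05],[0,0,-0.045,0,-0.05]]]'
python3 -m inch '[[[-0.045,0.0,-0.03,0,0],[-0.04,0.04,-0.03,0,0],[-0.03,0.045,0,0,0],[0,0.045,0,0,0],[0,0.045,0,0,0],[0,0.045,0,0,0],[0,0,0,0,0],[0,0,0,0,0]]]'
python3 - <<'E'
from h import *
print(get_state()["eef_pos"],get_state()["ft_force"])
for n in("scene","top"):
    im=read_camera(n); cv2.imwrite(f"pics/end_{n}.png",im[:,:,::-1])
    if n=="scene": print("knob",redc(im,(165,185,200,240)))
    for q in("strap","finished","tray"):
        for d in cut_out(q,n):
            P=onz(n,np.argwhere(d["region"])[:,::-1],.016)[:,:2]; R=cv2.minAreaRect(P.astype(np.float32)); print(n,q,round(d["confidence"],2),np.round(R[0],3),np.round(R[1],3),round(R[2],1))
a=np.load("m.npz")
for n in("scene","top"):
    d=np.abs(cv2.imread(f"pics/end_{n}.png")[:,:,::-1].astype(int)-a["im_"+n]).max(2)>50
    k,_,st,_=cv2.connectedComponentsWithStats(d.astype(np.uint8)); print(n,[x.tolist() for x in st[1:] if x[4]>25])
E
```

```text
time: 46.55
eef_pos: [0.5027, 0.1641, 0.1467]
tool_rot: [180.0, 0.1, 5.4]
ft_force: [1.5, -0.0, 0.8]
width: 0.0406
gripper_force: 0.0
time: 47.35
eef_pos: [0.4229, -0.0531, 0.1969]
tool_rot: [-180.0, -0.0, 5.2]
ft_force: [0.3, 0.3, 0.3]
width: 0.0429
gripper_force: 0.0
[ 0.42292038 -0.05306789  0.19692052] [0.32422067 0.2767343  0.27736639]
knob [181.  200.5]
scene strap 0.94 [0.502 0.163] [0.186 0.042] 3.8
scene strap 0.58 [0.327 0.428] [0.181 0.031] 13.0
scene finished 0.85 [0.519 0.1  ] [0.183 0.036] 3.9
scene finished 0.67 [ 0.482 -0.345] [0.326 0.039] 10.9
scene tray 0.62 [0.499 0.146] [0.246 0.154] 5.6
scene tray 0.36 [ 0.408 -0.091] [0.026 0.11 ] 84.8
top strap 0.68 [0.319 0.427] [0.185 0.038] 12.7
top strap 0.67 [0.497 0.161] [0.181 0.032] 5.4
top strap 0.65 [ 0.39  -0.092] [0.019 0.059] 88.2
top tray 0.72 [0.498 0.143] [0.237 0.152] 4.3
scene [[95, 0, 264, 134, 10899], [334, 0, 29, 19, 374], [74, 13, 11, 20, 86], [59, 19, 14, 19, 196], [83, 30, 25, 6, 36], [55, 37, 29, 28, 501], [79, 65, 8, 5, 31], [71, 68, 8, 8, 41], [76, 81, 18, 7, 49], [75, 80, 49, 41, 805], [423, 83, 67,
[... 727 characters left out ...]
, 285, 10, 7, 41], [287, 294, 11, 11, 32], [111, 297, 24, 6, 70], [240, 297, 10, 18, 41], [204, 307, 94, 113, 6254], [299, 308, 43, 9, 218], [532, 317, 28, 11, 208], [102, 318, 59, 17, 425], [140, 321, 78, 36, 1180], [499, 323, 40, 32, 496], [524, 322, 21, 16, 93], [150, 326, 29, 15, 191], [342, 328, 156, 36, 1388], [536, 329, 24, 30, 475], [96, 332, 23, 10, 103], [165, 354, 30, 11, 228], [519, 354, 15, 11, 129], [354, 356, 93, 64, 3694], [297, 363, 36, 5, 69], [518, 365, 15, 25, 75], [174, 366, 13, 4, 36], [287, 371, 16, 13, 55], [539, 371, 21, 16, 265], [309, 376, 44, 44, 864], [66, 379, 21, 4, 40], [285, 384, 16, 12, 38], [54, 391, 27, 5, 57], [529, 391, 31, 8, 71], [506, 393, 17, 6, 46]]
```

View pics/end_scene.png

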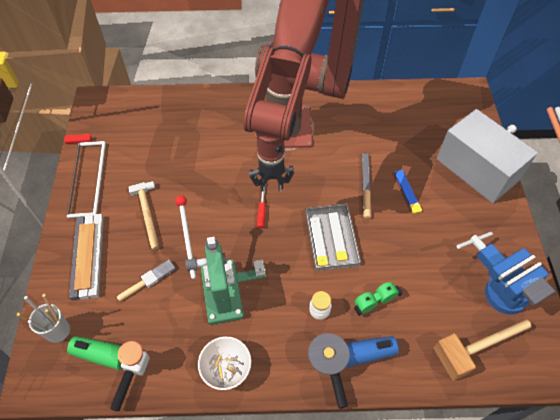

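The final picture shows the strap flat in the tray at (338,236) beside the finished one at (318,240). The lever knob is back at (181,201) and the bystanders look unmoved. The gripper hangs free.

```bash
python3 -c "
from cell import *
print(close_job())"
```

```text
the job is handed in; nothing more can be done
None
```

I handed the job in after about 47 s on the robot's clock: painted end then plain end pressed to the lever's lower stop, strap laid flat in the tray, lever up. The cameras couldn't show the marks themselves, and the closed fingertips once bumped the knob sideways (about 50 N at the wrist), without shifting it.

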